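Flip the stock tags to match the bins

TASK

Each of the four blue bins on the board has a hinged status tag in front of it, orange on one face and green on the other. With a fingertip, flip over the tags that are wrong, so that only the full bins show green and the empty ones show orange; leave the tags that are already right as they are. Do not disturb the loose things standing on the board and round it.

Things in the scene. Friction and masses are not known exactly. Their poses are not given: they have to be found in the camera images.
- board: fixed aluminium plate flat on the worktop, 260 x 430 x 8 mm, origin at the centre of its underside; x axis from the row of tags to the row of bins (roughly away from the robot), y axis along the row. Four blue bins stand along its far side in random order, 86 mm apart, each with its own hinged tag straight in front. All tags are built alike; the hinge points have the board's axes
- tag_a (a joint): hinge angle (rad) of the tag of the bin that is full of red caps. 0: lying over towards the robot, 25 degrees above level, ORANGE face up; 2.27: flipped right over towards its bin, 25 degrees above level, GREEN face up; upright at 1.13. It swings freely and falls gently to whichever side of upright it is on
- tag_a_hinge (a point): middle of that tag's hinge axis, 30 mm above the worktop; the axis runs along y, the bin's front is 93 mm away along +x. Below is a stand 62 mm wide (y), 50 mm long (x), 4 mm thick, with hinge lugs at its sides and rubber stop pins 20 mm either side of the axis, tops 34 mm above the worktop; beyond the stand, below the tag's free edge, the board is bare
- tag_a_edge (a point): middle of that tag's free edge, moves with it. Tag plate 50 mm wide, 5 mm thick, edge bead of 3.5 mm radius, 50 mm from the axis; at rest the edge is 51 mm above the worktop, 45 mm out from the axis. A fingertip set down outside the edge, tip some 20 mm below it, then moved inwards and up along the arc until past upright, carries the tag over
- bin_a (a point): middle of the inner floor of the blue bin that is full of red caps; bin 88 mm long (x), 80 mm wide, front 22 mm and back 45 mm high above the board, fixed; contents heaped to about 52 mm above the board
- tag_b (a joint): hinge angle (rad) of the tag of the bin that is empty. 0: lying over towards the robot, 25 degrees above level, ORANGE face up; 2.27: flipped right over towards its bin, 25 degrees above level, GREEN face up; upright at 1.13. It swings freely and falls gently to whichever side of upright it is on
- tag_b_hinge (a point): middle of that tag's hinge axis, 30 mm above the worktop; the axis runs along y, the bin's front is 93 mm away along +x. Below is a stand 62 mm wide (y), 50 mm long (x), 4 mm thick, with hinge lugs at its sides and rubber stop pins 20 mm either side of the axis, tops 34 mm above the worktop; beyond the stand, below the tag's free edge, the board is bare
- tag_b_edge (a point): middle of that tag's free edge, moves with it. Tag plate 50 mm wide, 5 mm thick, edge bead of 3.5 mm radius, 50 mm from the axis; at rest the edge is 51 mm above the worktop, 45 mm out from the axis. A fingertip set down outside the edge, tip some 20 mm below it, then moved inwards and up along the arc until past upright, carries the tag over
- bin_b (a point): middle of the inner floor of the blue bin that is empty; bin 88 mm long (x), 80 mm wide, front 22 mm and back 45 mm high above the board, fixed
- tag_c (a joint): hinge angle (rad) of the tag of the bin that is full of bronze bushes. 0: lying over towards the robot, 25 degrees above level, ORANGE face up; 2.27: flipped right over towards its bin, 25 degrees above level, GREEN face up; upright at 1.13. It swings freely and falls gently to whichever side of upright it is on
- tag_c_hinge (a point): middle of that tag's hinge axis, 30 mm above the worktop; the axis runs along y, the bin's front is 93 mm away along +x. Below is a stand 62 mm wide (y), 50 mm long (x), 4 mm thick, with hinge lugs at its sides and rubber stop pins 20 mm either side of the axis, tops 34 mm above the worktop; beyond the stand, below the tag's free edge, the board is bare
- tag_c_edge (a point): middle of that tag's free edge, moves with it. Tag plate 50 mm wide, 5 mm thick, edge bead of 3.5 mm radius, 50 mm from the axis; at rest the edge is 51 mm above the worktop, 45 mm out from the axis. A fingertip set down outside the edge, tip some 20 mm below it, then moved inwards and up along the arc until past upright, carries the tag over
- bin_c (a point): middle of the inner floor of the blue bin that is full of bronze bushes; bin 88 mm long (x), 80 mm wide, front 22 mm and back 45 mm high above the board, fixed; contents heaped to about 52 mm above the board
- tag_d (a joint): hinge angle (rad) of the tag of the bin that is empty. 0: lying over towards the robot, 25 degrees above level, ORANGE face up; 2.27: flipped right over towards its bin, 25 degrees above level, GREEN face up; upright at 1.13. It swings freely and falls gently to whichever side of upright it is on
- tag_d_hinge (a point): middle of that tag's hinge axis, 30 mm above the worktop; the axis runs along y, the bin's front is 93 mm away along +x. Below is a stand 62 mm wide (y), 50 mm long (x), 4 mm thick, with hinge lugs at its sides and rubber stop pins 20 mm either side of the axis, tops 34 mm above the worktop; beyond the stand, below the tag's free edge, the board is bare
- tag_d_edge (a point): middle of that tag's free edge, moves with it. Tag plate 50 mm wide, 5 mm thick, edge bead of 3.5 mm radius, 50 mm from the axis; at rest the edge is 51 mm above the worktop, 45 mm out from the axis. A fingertip set down outside the edge, tip some 20 mm below it, then moved inwards and up along the arc until past upright, carries the tag over
- bin_d (a point): middle of the inner floor of the blue bin that is empty; bin 88 mm long (x), 80 mm wide, front 22 mm and back 45 mm high above the board, fixed
- red_cap: loose red terminal cap, 26 mm across, 22 mm high, standing on the left end of the board (board's +y); origin at its underside. Bystander, to be left alone
- bush: loose bronze bush, 22 mm across, 22 mm high, standing on the right end of the board (board's -y); origin at its underside. Bystander, to be left alone
- blue_cap: loose blue terminal cap, 26 mm across, 22 mm high, standing on the left end of the board further back; origin at its underside. Bystander, to be left alone
- bolt: loose steel hex bolt standing on its head, 15 mm across, 35 mm high, on the right end of the board further back; origin at its underside. Bystander, to be left alone
- hex_key: black hex key, 35 x 88 x 6 mm, lying right of the board; origin at the middle of its underside. Bystander, to be left alone
- spanner: steel ring spanner, 157 x 26 x 8 mm, lying right of the board; origin at the middle of its underside. Bystander, to be left alone

How it is judged:
By the outcome, as a careful person would: the job done as asked, in the order asked, and still so for the second after the job is handed in, with the robot touching nothing.
It also fails if it takes over 45 s, if anything falls off the work surface, if the arm or the gripper's body presses on something with over 40 N, if the wrist force passes 120 N, or if a joint passes its speed limit or range.

ROBOT

A 6-joint arm with a two-finger parallel gripper is mounted at the origin on a cart in front of the work surface, level with it; the furniture and walls round the work are solid. World frame = base frame: x ahead of the robot, y to its left, z up, the work surface at z = 0. Lengths are in mm, angles in rad, forces in N, time in s.
With the tool pointing down it reaches from about 375 to 825 mm from the base axis. Payload 5.5 kg.
Tool frame: the origin (TCP) lies at the very end of the fingers, on their centre line; the grasp point (between the pads) lies behind it (manip.grip_depth is the z of the grasp point in the tool frame, in mm); z points along the fingers, y is the line along which they close (so a half turn about z gives the same grasp; the last joint's range is limited). The gripper opens to 85 mm and grips with 20 to 120 N. Pads are 22 mm wide; open, the fingers measure 114 mm over their backs; the gripper's body (76 mm by 85 mm) begins 54 mm behind the grasp point. The pads swing forward as they close: fully open they stand 13 mm farther back than shut.
Start: joints at [-1.34, 0.314, -0.047, 1.21, 0, 1.571], TCP at [137.251, -584.087, 231.299] pointing down, gripper open.
Joint ranges: [-2.67, 2.67], [-0.69, 1.73], [-1.03, 1.25], [-2.08, 2.16], [-1.42, 1.45], [-3.14, 3.14]. Speed limits (rad/s): [2.39, 2.39, 3.01, 3.14, 3.14, 3.14].

INTERFACE

Orientations are given as a unit quaternion [w, x, y, z].
In Python, from cell import manip, planner, imaging gives the robot as it stands. Calls block until the motion is done:
- manip.goto(position, orientation): joint-space move of the TCP to a pose.
- manip.move_linear(position, attitude=None, velocity=150, until_force=None): straight line of the TCP; attitude=None keeps the orientation; velocity is the mean speed in mm/s. With until_force (N) it stops when the force on the tool has changed by that much, and returns True; else False.
- manip.set_joints(angles): joint-space move.
- manip.gripper_to(opening, strength=None): finger opening in mm; strength is the grip in N (None keeps the last); returns when the fingers have stopped.
- manip.dwell(seconds).
- planner.ik(position, orientation): joint angles nearest the present ones, or None.
- imaging.get_image(name): name is "scene" or "top"; returns the picture (400x640x3 uint8, red, green, blue); there is no depth.
- imaging.camera_model(name): a dict with "fx", "fy", "cx", "cy" (pixels), "xyz" and "attitude" of the camera in the world. Camera axes: x right, y up, looking along -z (the intrinsics and any distortion apply to the point x, -y, -z); pixel columns grow to the right and rows downward; lengths in mm; the calibration is good to about 2 mm. A picture is of the moment at which its call begins. camera_model takes no time and is no camera call.
A pose or a line that the arm cannot do raises manip.IKError and nothing moves.
- manip.finish_job(): hands the job in; it is judged then, once.
Readings, each from a call of its own:
- manip.read_t(): time.
- manip.read_joints(): joint angles.
- manip.read_qvel(): joint speeds.
- manip.read_joint_torque(): joint torques, N m.
- manip.read_position(): TCP position.
- manip.read_ee_rot(): TCP orientation.
- manip.read_wrist_force(): force on the tool from outside, world axes, zero at the start.
- manip.read_moment(): the same for the moment, N m.
- manip.read_grip_width(): finger opening in mm.
- manip.read_finger_force(): force on a finger pad.
Only numpy, scipy, OpenCV 4.12 (cv2) and the standard library are available. Lean on these libraries where they do the work, as an engineer would, in place of code of your own. Each camera call takes 0.05 s, during which the arm holds its last target. There are 200 camera calls.

## Working session

There is one attempt and no reset: what is moved stays moved. The work goes in short steps, each a Python script; the robot and the scene stay as the last script left them, time stands still between calls to the robot, and variables do not carry over. Pictures are saved under pics/ and viewed, at most 10 in all, crops included, and the job is handed in when it is done.

```bash
mkdir -p pics; python3 - <<'E'
from cell import manip, planner, imaging
import cv2
for n in("scene","top"):
    cv2.imwrite(f"pics/{n}0.png",imaging.get_image(n)[:,:,::-1]); print(imaging.camera_model(n))
print(manip.read_t(),manip.grip_depth,manip.read_ee_rot())
E
```

```text
{'fx': 361.57251228005777, 'fy': 361.57251228005777, 'cx': 323.79252022421963, 'cy': 199.02852500821552, 'xyz': array([  92.58259398, -780.04271052,  568.02865394]), 'attitude': array([ 0.83397224,  0.44880124, -0.15717198, -0.27993699])}
{'fx': 519.7240301706198, 'fy': 519.7240301706198, 'cx': 309.5003225226937, 'cy': 199.3272133013487, 'xyz': array([ 369.74459576, -185.38562737, 1257.75706982]), 'attitude': array([-0.69764064, -0.06810719,  0.05565903,  0.71102814])}
0.1 -18.700000000000003 [-7.72608125e-04  9.93348588e-01  1.15143291e-01 -8.70232463e-05]
```

View pics/top0.png

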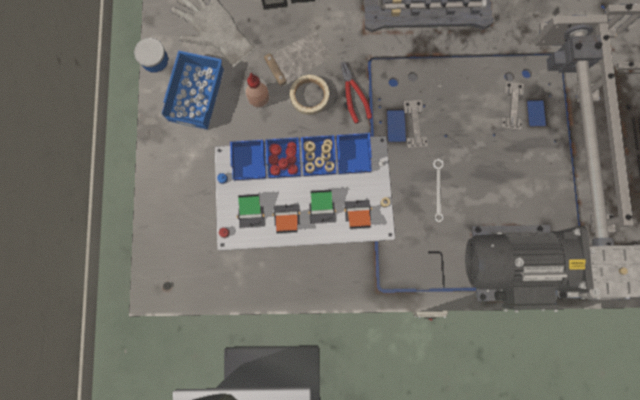

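View pics/scene0.png

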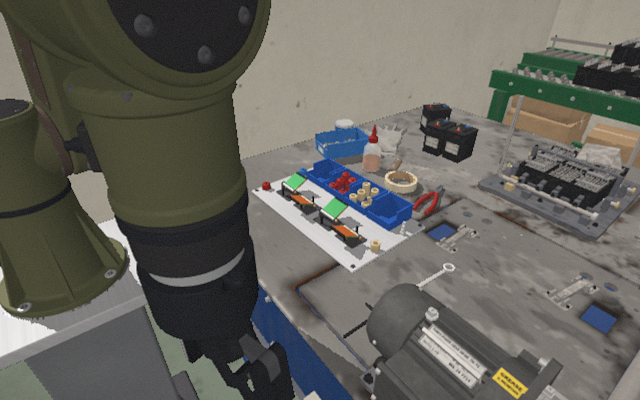

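The top view shows the bins from left to right: empty at (248,160), red caps at (284,158), bushes at (320,156), empty at (355,154). Their tags are green (249,207), orange (286,219), green (321,203) and orange (358,214). The two left tags are therefore wrong. The scene view agrees. Next I measure the positions.

```bash
cat >h.py <<'E'
import numpy as np, cv2
from scipy.spatial.transform import Rotation as R
from cell import manip, planner, imaging
def cast(n,px,z):
    c=imaging.camera_model(n); px=np.atleast_2d(px).astype(float)
    d=np.c_[(px[:,0]-c['cx'])/c['fx'],-(px[:,1]-c['cy'])/c['fy'],-np.ones(len(px))]
    d=R.from_quat(np.roll(c['attitude'],-1)).apply(d)
    return c['xyz']+d*((z-c['xyz'][2])/d[:,2])[:,None]
def blobs(im,kind,amin=60):
    h=cv2.cvtColor(im,cv2.COLOR_RGB2HSV)
    lo,hi={'g':((50,120,60),(80,255,255)),'o':((5,150,100),(14,255,255)),'w':((0,0,185),(180,40,255)),'b':((108,130,60),(125,255,255))}[kind]
    m=cv2.inRange(h,np.array(lo),np.array(hi))
    return sorted([c for c in cv2.findContours(m,cv2.RETR_EXTERNAL,cv2.CHAIN_APPROX_NONE)[0] if cv2.contourArea(c)>amin],key=cv2.contourArea,reverse=True)
E
python3 - <<'E'
from h import *
np.set_printoptions(precision=1,suppress=True)
im=cv2.imread('pics/top0.png')[:,:,::-1].copy(); sc=cv2.imread('pics/scene0.png')[:,:,::-1].copy()
w=blobs(im,'w',500)
for c in w[:3]: print('w',cv2.boundingRect(c),cv2.contourArea(c))
c=[c for c in w if 180<cv2.boundingRect(c)[0]<260 and cv2.boundingRect(c)[1]>100][0]
P=cast('top',cv2.convexHull(c)[:,0],8)[:,:2].astype(np.float32); r=cv2.minAreaRect(P); print('board',r); print(cv2.boxPoints(r))
for k in 'go':
    for n,i in(('top',im),('scene',sc)):
        for c in blobs(i,k,25):
            rr=cv2.minAreaRect(c); M=cv2.moments(c); g=[M['m10']/M['m00'],M['m01']/M['m00']]
            p=cast(n,g,43)[0]; q=cv2.minAreaRect(cast(n,c[:,0],43)[:,:2].astype(np.float32))
            print(k,n,np.array(g),cv2.contourArea(c),p,np.array(q[1]),round(q[2],1))
for c in blobs(im,'b',300):
    q=cv2.minAreaRect(cast('top',c[:,0],40)[:,:2].astype(np.float32)); print('bin',cv2.boundingRect(c),q)
E
```

```text
w (216, 175, 178, 73) 4766.5
board ((564.716064453125, -149.64723205566406), (161.61688232421875, 423.79620361328125), 2.3511173725128174)
[[ 475.3   58.8]
 [ 492.7 -364.7]
 [ 654.1 -358.1]
 [ 636.8   65.4]]
g top [320.9 200.3] 197.5 [ 582.1 -192.8   43. ] [42.8 36.1] 89.0
g top [248.6 204.6] 173.5 [575.4 -20.9  43. ] [36.2 42.8] 0.3
g scene [564.   97.2] 2368.5 [2042.7 -124.6   43. ] [876.9 627.7] 34.3
g scene [562.2  64.7] 203.5 [2738.5  187.    43. ] [404.3 226.5] 14.2
g scene [334.5 207.2] 202.0 [ 583.6 -193.7   43. ] [71.7 44.9] 21.2
g scene [295.2 180.7] 128.5 [577.3 -21.8  43. ] [70.2 39.7] 28.3
g scene [526.7  60.7] 112.5 [2659.6  375.5   43. ] [540.7 102.3] 22.6
g scene [492.2 107.7] 72.0 [1622.1   -6.1   43. ] [309.3  25.9] 28.8
o top [359.  218.1] 243.5 [ 537.8 -281.5   43. ] [33.  47.3] 3.0
o top [286.4 222.5] 239.5 [ 530.7 -110.3   43. ] [32.8 47.3] 2.3
o scene [343.7 230.7] 95.5 [ 540. -282.   43.] [21.5 58.5] 0.6
o scene [299.6 198.9] 66.5 [ 533.4 -108.4   43. ] [20.1 63. ] 3.8
bin (337, 134, 34, 39) ((697.195068359375, -274.9779052734375), (90.89022827148438, 79.62124633789062), 2.2056691646575928)
bin (231, 141, 34, 38) ((686.2022705078125, -17.260997772216797), (90.44493103027344, 79.04147338867188), 2.1680517196655273)
```

```bash
python3 -c "
import cv2
a=cv2.imread('pics/top0.png')[125:260,205:405];cv2.imwrite('pics/crop.png',cv2.resize(a,(800,540),interpolation=cv2.INTER_CUBIC))"
```

```text
(no output)
```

View pics/crop.png

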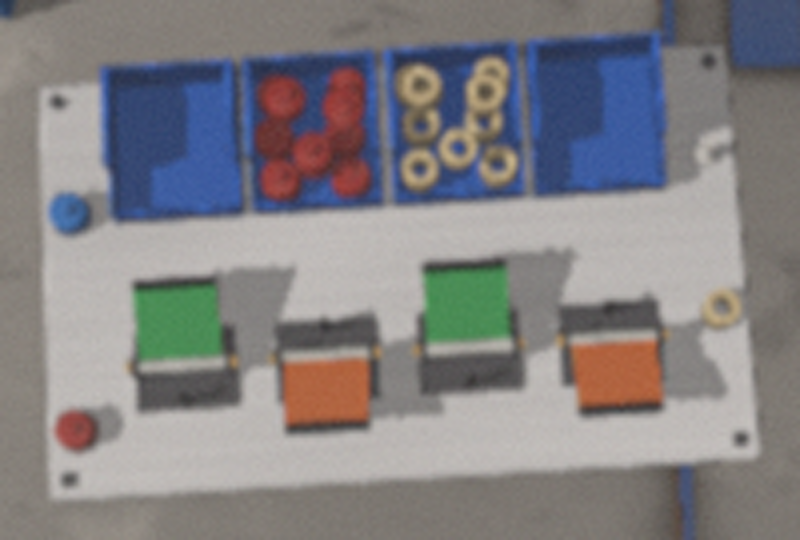

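Tag spacing (172.0 mm over two pitches), yaw (2.2°) and bin fronts (93 mm from the hinge) all match the description. Hinge line at u≈551 along board x. Flip tag 1 (left, empty bin) first.

```bash
cat >>h.py <<'E'
yaw=np.radians(2.23); ex=np.array([np.cos(yaw),np.sin(yaw)]); ey=np.array([-ex[1],ex[0]])
Q=[0,np.cos(yaw/2),np.sin(yaw/2),0]
def W(u,v,z): return np.r_[u*ex+v*ey,z]
U0=551.
def flip(v,s):  # s=+1: tag lies towards bin, pushed back to robot; -1: other way
    off=14.5
    manip.goto(W(U0+s*(45+off+8),v,150),Q)
    manip.move_linear(W(U0+s*(45+off+8),v,31),velocity=150)
    for a in np.radians([25,40,55,70,85,100,112]):
        dep=np.interp(a,[1,1.9],[20,10])
        manip.move_linear(W(U0+s*(50*np.cos(a)+off),v,30+50*np.sin(a)-dep),velocity=70)
        print(round(np.degrees(a)),manip.read_wrist_force().round(1))
    p=manip.read_position(); manip.move_linear([p[0],p[1],150])
    print(manip.read_t())
E
python3 - <<'E'
from h import *
manip.gripper_to(0,20)
print(planner.ik(W(U0+67,-43.9,150),Q))
flip(-43.9,1)
cv2.imwrite('pics/t1.png',imaging.get_image('scene')[150:290,230:450,::-1])
E
```

```text
[-0.03199563  0.39123894 -0.12560551  1.05395188  0.          3.07067618]
25 [ 0.2  0.2 -0.5]
40 [ 2.7 -0.1  0.9]
55 [ 0.4 -1.3  0.9]
70 [-0.4  0.6 -0.5]
85 [ 0.5  0.1 -0.5]
100 [-0.2  0.2  0.1]
112 [-0.1  0.5 -0.1]
7.425
```

View pics/t1.png

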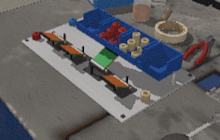

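Tag 1, around (50,33) in the crop, now shows orange. Tag 2 is next.

```bash
python3 - <<'E'
from h import *
flip(-129.9,-1)
manip.goto([300,-480,230],Q)
manip.dwell(.5)
for n in('top','scene'):
    im=imaging.get_image(n)
    for k in 'go':
        for c in blobs(im,k,25):
            x,y,w,h=cv2.boundingRect(c)
            if 230<x<375 and y>165: print(n,k,x,y,w,h)
    if n=='top': cv2.imwrite('pics/t2.png',cv2.resize(im[125:260,205:405,::-1],(800,540)))
print(manip.read_t())
E
```

```text
25 [-5.3  0.6  2.8]
40 [-7.7  1.   5.5]
55 [-0.6 -1.1 -0.2]
70 [-0.2  0.2 -0.2]
85 [-0.6 -0.  -0.4]
100 [-0.  -0.1 -1.3]
112 [-0.3  0.5 -0.2]
11.9
top g 276 195 19 16
top g 312 193 20 16
top o 349 211 21 15
top o 240 218 20 15
scene g 334 198 12 17
scene o 342 229 14 8
14.1833
```

View pics/t2.png

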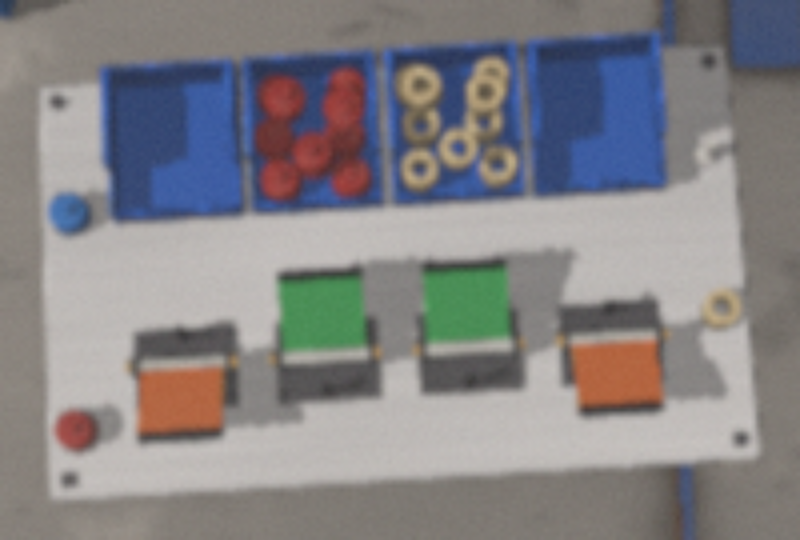

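The tags now read orange (180,400), green (322,312), green (466,307) and orange (617,372) in the crop. That matches the bins, and the loose things on the board have not moved.

```bash
python3 -c "
from cell import manip
print(manip.finish_job())"
```

```text
the job is handed in; nothing more can be done
None
```

I flipped the two wrong tags: the left empty bin now shows orange and the red-cap bin green. The other two tags and the loose things on the board were left undisturbed, and the job was handed in at about 14 s.

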